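# Shut the red topping hopper's gate

### The arm

A 7-joint arm with a two-finger parallel gripper is mounted at the origin on the work surface. World frame = base frame: x ahead of the robot, y to its left, z up, the work surface at z = 0. Lengths are in mm, angles in rad, forces in N, time in s.
With the tool pointing down it reaches from about 425 to 800 mm from the base axis. Payload 8.3 kg.
Tool frame: the origin (TCP) lies at the very end of the fingers, on their centre line; the grasp point (between the pads) lies tcp_to_grasp behind it (tcp_to_grasp is the distance from the TCP to the grasp point, in mm); z points along the fingers, y is the line along which they close (so a half turn about z gives the same grasp; the last joint's range is limited). The gripper opens to 85 mm and grips with 20 to 120 N. Pads are 22 mm wide; open, the fingers measure 114 mm over their backs; the gripper's body (76 mm by 85 mm) begins 54 mm behind the grasp point. The pads swing forward as they close: fully open they stand 13 mm farther back than shut.
Start: joints at [-0.063, 0.383, 0.016, 1.37, -0.006, 1.388, -0.046], TCP at [624.982, 0.047, 231.279] pointing down, gripper open.
Joint ranges: [-2.95, 2.95], [-0.25, 2.06], [-1.52, 1.56], [0.18, 2.33], [-1.44, 4.58], [0.02, 2.06], [-3.01, 3.01]. Speed limits (rad/s): [2.39, 2.39, 3.01, 3.01, 3.14, 3.14, 3.14].

### API

Orientations are given as [roll, pitch, yaw] about the fixed x, y, z axes, in that order (R = Rz(yaw) Ry(pitch) Rx(roll)).
In Python, from plant import move_pose, move_l, movej, release, grab, pause, inverse_kinematics, get_obs, snapshot, camera_info, PlanningError, job_done, tcp_to_grasp gives the robot as it stands. Calls block until the motion is done:
- move_pose(position, orientation): joint-space move of the TCP to a pose.
- move_l(position, speed=150, frame=None, stop_force=None): straight line of the TCP; frame=None keeps the orientation; speed is the mean speed in mm/s. With stop_force (N) it stops when the force on the tool has changed by that much, and returns True; else False.
- movej(angles): joint-space move.
- release() and grab(): open the fingers fully, or close them until they stop; the grip force is fixed at half the most.
- pause(seconds).
- inverse_kinematics(position, orientation): joint angles nearest the present ones, or None.
- get_obs(): the state.
- snapshot(name): name is "scene" or "side" or "wrist"; returns (picture, depth): 400x640x3 uint8, red, green, blue; 400x640 float32, mm along the optical axis (not along the pixel's ray), 0 where there is no reading.
- camera_info(name): a dict with "fx", "fy", "cx", "cy" (pixels), "R" (3x3) and "t" (3): a world point X has camera coordinates R X + t. Camera axes: x right, y down, z forward; pixel columns grow to the right and rows downward; lengths in mm; the calibration is good to about 2 mm. A picture is of the moment at which its call begins: read the wrist's pose just before it. camera_info takes no time and is no camera call; for the wrist camera it gives the pose at the moment of the call.
A pose or a line that the arm cannot do raises PlanningError and nothing moves.
- job_done(): hands the job in; it is judged then, once.
The state is a dict: "clock": time; "joint_positions": joint angles; "dq": joint speeds; "joint_efforts": joint torques, N m; "position": TCP position; "orientation": TCP orientation; "wrist_force": force on the tool from outside, world axes, zero at the start; "ft_torque": the same for the moment, N m; "gripper_width": finger opening in mm; "grip_force": force on a finger pad.
Only numpy, scipy, OpenCV 4.12 (cv2) and the standard library are available. Lean on these libraries where they do the work, as an engineer would, in place of code of your own. Each camera call takes 0.05 s, during which the arm holds its last target. There are 200 camera calls.

### The job

The red-lidded topping dispenser is about to be refilled: push its gate fully shut by the red handle, until the spring catch clicks behind it, then let go. Leave the yellow dispenser's gate as it is, open.

Things in the scene. Friction and masses are not known exactly. Their poses are not given: they have to be found in the camera images.
- red_handle (a point): Centre of the top edge of the red gate's handle, about 170 mm above the table: an upright paddle 12 mm thick (its x), 50 wide (its y), 60 tall, on the outer end of a 5 mm steel gate plate lying 55 mm below this point. Its x is level and points the way the gate is pushed shut, towards the hopper; z is up. The space above and behind (-x) is clear. Red and yellow dispensers may swap places.
- red_gate (a joint): How far the red gate is open, m: 0 = at its inner stop, 0.08 = fully out; starts 0.055 to 0.075. Pushing the handle along its x lowers it. Friction is about 5 N, up to about 16 N while it lifts the catch (0.03 to 0.01). The catch drops behind the gate's tooth at 0.010 and bars it from sliding out again; any value from 0 to 0.010 with the catch down is shut.
- red_catch (a joint): Lift of the red gate's spring bolt, m: 0 = down, about 0.007 as the tooth passes; falls by itself, need not be touched. The bolt (black knob, on a 100 mm wide bridge over the plate) stands 60 mm ahead of the handle's centre along x when shut, its top no more than 10 mm above the handle's. The white hopper (radius 59 mm, 256 mm tall, red lid) has its axis 140 mm ahead when shut.
- yellow_handle (a point): The same point on the handle of the yellow-lidded dispenser's gate, of the same make and sizes, which also starts open. To be left alone.
Mind the look-alikes: they are no part of the job. What is shaped like the part that bears red_handle but blue is not meant.

How it is judged (in metres and radians):
At the end, for the whole second after the job is handed in: The red gate is pushed in past its catch (no more than 12.5 mm from its inner stop) and at rest, with the catch down behind it (lifted less than 3 mm), and the yellow gate is within 15 mm of where it started (value of joint red_gate below 0.0125 m and value of joint red_catch below 0.003 m and velocity of joint red_gate between -0.01 and 0.01 m/s and distance of yellow_handle from where it was at the start of the episode below 0.015 m); the robot touches nothing.
It fails at once if the yellow dispenser's gate is moved by more than 15 mm (distance of yellow_handle from where it was at the start of the episode above 0.015 m).
It also fails if it takes over 32 s, if anything falls off the work surface, if the arm or the gripper's body presses on something with over 40 N, if the wrist force passes 120 N, or if a joint passes its speed limit or range.

## Working session

There is one attempt and no reset: what is moved stays moved. The work goes in short steps, each a Python script; the robot and the scene stay as the last script left them, time stands still between calls to the robot, and variables do not carry over. Pictures are saved under pics/ and viewed, at most 10 in all, crops included, and the job is handed in when it is done.

```bash
mkdir -p pics; cat > h.py <<'E'
import numpy as np, cv2
from plant import *
def shot(n,f=None):
    c=camera_info(n); p,d=snapshot(n)
    if f: cv2.imwrite('pics/'+f,cv2.cvtColor(p,cv2.COLOR_RGB2BGR))
    v,u=np.mgrid[0:400,0:640]
    P=np.stack([(u-c['cx'])/c['fx']*d,(v-c['cy'])/c['fy']*d,d],-1)
    W=(P-np.array(c['t']))@np.array(c['R'])   # R^T (P-t)
    return p,d,W,c
E
python3 - <<'E'
from h import *
for n in ("scene","side"):
    p,d,W,c=shot(n,n+'0.png'); np.savez(n+'0.npz',p=p,d=d,W=W)
    print(n,-np.array(c['R']).T@c['t'],c['fx'])
print(get_obs()['clock'],tcp_to_grasp)
E
```

```text
scene [1131.35686408   27.84671457  688.32358523] 431.7476933299763
side [ 254.77045822 -693.16281812  823.15984267] 460.78533636564464
0.1 18.700000000000003
```

View pics/scene0.png

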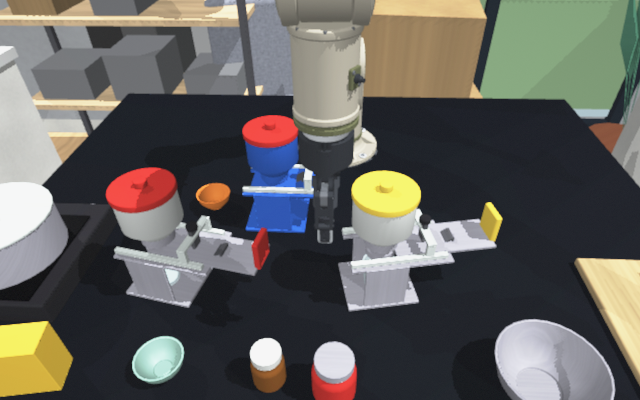

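View pics/side0.png

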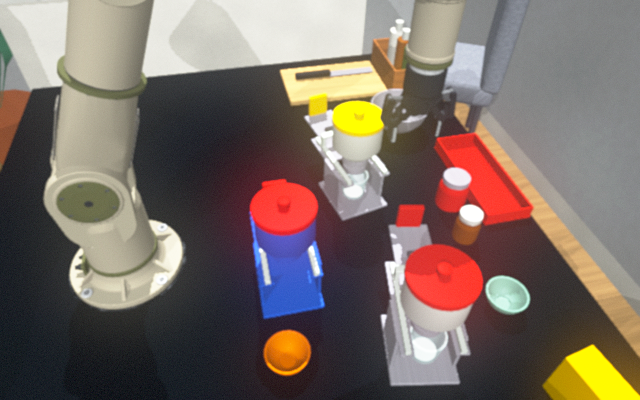

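Candidates for the red handle:
- Scene (261,248) / side (410,215): red paddle on the white-hopper, red-lid dispenser. This is the one I choose.
- Side (274,185): red paddle of the blue look-alike, blue hopper at scene (272,130). Not meant.
- Scene (491,221): yellow paddle. Leave alone.
- Red jar, scene (334,375), and red tray in the side view: not handles.

```bash
python3 - <<'E'
from h import *
for n,boxes in (("scene",{'redpad':(250,225,275,272),'redlid':(105,168,180,212),'yellid':(350,170,422,215)}),("side",{'redpad':(392,200,428,228),'redlid':(400,243,485,330),'bluepad':(255,176,292,192),'bluelid':(250,184,320,232)})):
    z=np.load(n+'0.npz');p,W,d=z['p'],z['W'],z['d']
    hsv=cv2.cvtColor(p,cv2.COLOR_RGB2HSV);H,S,V=cv2.split(hsv)
    for k,(a,b,c2,e) in boxes.items():
        m=np.zeros(H.shape,bool);m[b:e,a:c2]=1
        m&=(S>140)&(V>60)&(((H>20)&(H<35)) if k=='yellid' else ((H<9)|(H>171)))&(d>0)
        Q=W[m]; Z=np.percentile(Q[:,2],97)
        print(n,k,len(Q),'pct5',np.percentile(Q,3,axis=0).round(),'50',np.median(Q,0).round(),'95',np.percentile(Q,97,axis=0).round())
        if 'redpad' in k or 'redlid' in k:
            T=Q if 'lid' in k else Q[Q[:,2]>Z-6]; r=cv2.minAreaRect(T[:,:2].astype(np.float32)); print('  top rect',np.round(r[0],1),np.round(r[1],1),round(r[2],1))
            r=cv2.minAreaRect(Q[:,:2].astype(np.float32)); print('  all rect',np.round(r[0],1),np.round(r[1],1),round(r[2],1))
z=np.load('scene0.npz')['p'][130:330,80:360]
cv2.imwrite('pics/crop.png',cv2.cvtColor(cv2.resize(z,None,fx=2.7,fy=2.7,interpolation=2),cv2.COLOR_RGB2BGR))
E
```

```text
scene redpad 499 pct5 [ 459. -146.   -3.] 50 [ 594. -119.  146.] 95 [ 613. -112.  169.]
  top rect [ 588.6 -121.7] [12.3 48.9] 78.6
  all rect [ 504.1 -140.6] [222.6  31.5] 14.5
scene redlid 2458 pct5 [ 488. -387.  229.] 50 [ 555. -325.  240.] 95 [ 602. -275.  253.]
  top rect [ 363.4 -422.7] [524.8 180.3] 35.9
  all rect [ 363.4 -422.7] [524.8 180.3] 35.9
scene yellid 761 pct5 [132.  41.  -3.] 50 [551.  97. 239.] 95 [596. 213. 253.]
side redpad 572 pct5 [ 561. -133.   -0.] 50 [ 585. -127.  147.] 95 [674.  29. 170.]
  top rect [ 585.3 -124.4] [13.2 48.9] 79.7
  all rect [626.9 -47.1] [201.6  62.3] 57.8
side redlid 4106 pct5 [ 490. -386.  232.] 50 [ 540. -338.  242.] 95 [ 599. -276.  255.]
  top rect [ 624.5 -237.3] [366.5 141.8] 43.6
  all rect [ 624.5 -237.3] [366.5 141.8] 43.6
side bluepad 481 pct5 [ 302. -100.   -2.] 50 [327.  -0. 170.] 95 [379. 209. 244.]
side bluelid 2885 pct5 [ 280. -190.    0.] 50 [ 327. -142.  242.] 95 [384. 157. 255.]
```

View pics/crop.png

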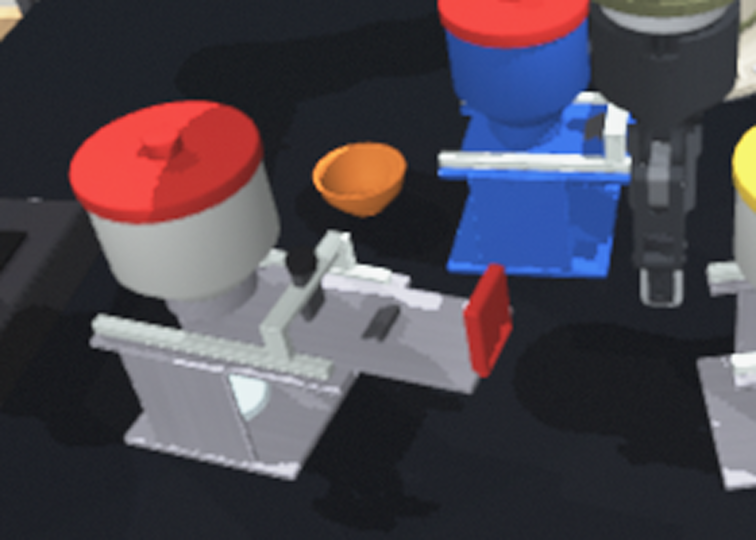

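The crop confirms it: white hopper, red lid, red paddle at crop (490,320), black bolt knob at (300,265), tooth plate open. The handle top is about (587,-123,170), and the push direction towards the lid axis is about (-0.20,-0.98), which agrees with the paddle's own rectangle.

```bash
cat >> h.py <<'E'
h=np.array([587.,-123.,170.]); u=np.array([-.20,-.98,0]); u/=np.linalg.norm(u)
E
python3 - <<'E'
from h import *
o=get_obs();print(o['orientation'],o['position'])
th=np.arctan2(u[1],u[0])
R0=cv2.Rodrigues
best=None
p=h-45*u; p[2]=235
for yaw in (th,th+np.pi):
    yaw=(yaw+np.pi)%(2*np.pi)-np.pi
    q=inverse_kinematics(p,[np.pi,0,yaw]); 
    if q is None: print('none',yaw);continue
    c=np.abs(np.array(q)-o['joint_positions']).max(); print(yaw,np.round(q,2))
    if best is None or c<best[0]: best=(c,yaw)
yaw=best[1]
grab(); move_pose(p,[np.pi,0,yaw])
p[2]=137; move_l(p,speed=120,stop_force=10)
o=get_obs();print(o['clock'],o['position'],o['orientation'],o['wrist_force'],o['gripper_width'])
r=move_l(h*[1,1,0]+[0,0,137]-22*u,speed=60,stop_force=8);o=get_obs();print(r,o['position'],o['wrist_force'],o['clock'])
shot('scene','pre.png')
E
```

```text
[-3.13983265e+00  1.88229837e-05  1.57087829e+00] [6.24543491e+02 4.41530060e-02 2.30374943e+02]
-1.7721134351695373 [ 0.38  0.36 -0.4   1.42  0.14  1.39  2.92]
1.3694792184202562 [ 0.02  0.33  0.08  1.44 -0.03  1.38 -0.1 ]
2.2667 [596.60280836 -78.81205687 137.88235601] [ 3.14019733e+00 -1.89873663e-04  1.36972861e+00] [0.34189379 0.30467857 0.08503165] 0.2094879410150247
False [ 591.33971159 -101.90939372  137.11437547] [ 0.18009076 -0.10105772  0.07265212] 2.8
```

View pics/pre.png

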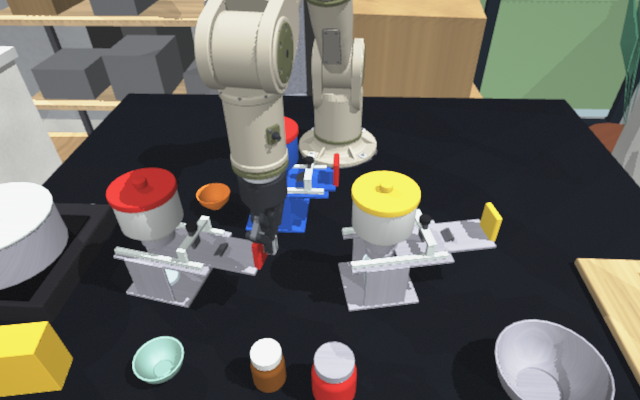

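The fingers (270,238) sit just behind the red paddle (259,252), with everything else clear, so I push.

```bash
python3 - <<'E'
from h import *
b=h*[1,1,0]+[0,0,137]
for s,v in ((40,60),(85,25)):
    r=move_l(b+(s-22)*u if s<50 else b+(s-17)*u,speed=v,stop_force=28)
    o=get_obs();P=np.array(o['position']);print(r,o['clock'],'along',(P-b)@u,P.round(1),np.round(o['wrist_force'],1))
    if r: break
shot('scene','push.png'); 
E
```

```text
False 3.6667 along 18.199974259039262 [ 583.4 -140.8  137. ] [ 0.5  0.9 -0.7]
True 5.3 along 53.19318999720382 [ 576.  -175.   136.6] [ 0.4  0.4 -0.8]
```

View pics/push.png

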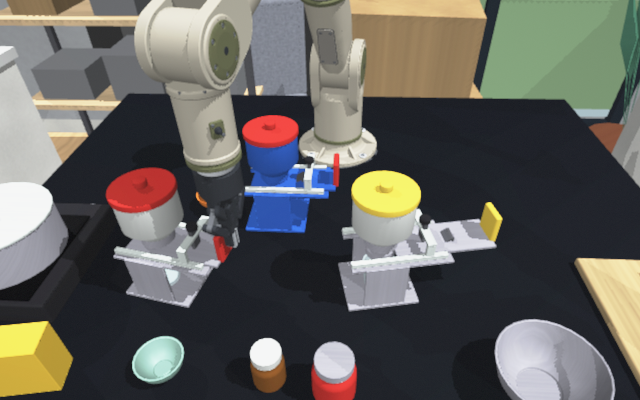

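The push stopped on force, with the fingers at the paddle (222,243), now near the bridge. I'll measure where the paddle and bolt are, then press once more, gently, to tell the inner stop from the catch.

```bash
cat >> h.py <<'E'
def pad(W,p):
    H,S,V=cv2.split(cv2.cvtColor(p,cv2.COLOR_RGB2HSV))
    m=(S>140)&(V>60)&((H<9)|(H>171))
    A=(W-h)@u; L=(W-h)@np.array([-u[1],u[0],0])
    q=m&(A>-15)&(A<95)&(abs(L)<40)&(W[...,2]>120)&(W[...,2]<176)
    return q.sum(), np.percentile(A[q],[5,50,95]).round(1), np.percentile(L[q],[5,50,95]).round(1)
def lid(W,p):
    H,S,V=cv2.split(cv2.cvtColor(p,cv2.COLOR_RGB2HSV))
    m=(S>120)&((H<9)|(H>171))&(W[...,2]>222)&(abs(W[...,0]-544)<80)&(abs(W[...,1]+331)<80)
    c,r=cv2.minEnclosingCircle(W[m][:,:2].astype(np.float32)); c=np.array([*c,0])
    return c.round(1),round(r,1),((c-h)@u).round(1)
E
python3 - <<'E'
from h import *
b=h*[1,1,0]+[0,0,137]
for n in ('scene','side'):
    z=np.load(n+'0.npz'); print(n,pad(z['W'],z['p']),lid(z['W'],z['p']))
    p,d,W,c=shot(n,n+'1.png'); print(n,pad(W,p))
P=np.array(get_obs()['position']);print((P-b)@u)
r=move_l(P+20*u,speed=15,stop_force=35)
o=get_obs();P=np.array(o['position']);print(r,o['clock'],(P-b)@u,np.round(o['wrist_force'],1))
for n in ('scene','side'):
    p,d,W,c=shot(n,n+'2.png'); print(n,pad(W,p))
print(get_obs()['wrist_force'])
E
```

```text
scene (np.int64(419), array([-7.7, -6.6,  0.8]), array([-19.6,   7.9,  25.5])) (array([ 545.4, -328.7,    0. ]), 60.3, np.float64(209.9))
scene (np.int64(214), array([64.2, 66. , 72.8]), array([ 5.7, 21.3, 26.1]))
side (np.int64(508), array([-1.7,  5.3,  7.5]), array([-25.3,  -2.7,  20. ])) (array([ 542.9, -331.8,    0. ]), 59.7, np.float64(213.4))
side (np.int64(473), array([69.8, 77.7, 79.6]), array([-25.6,  -6.8,  19. ]))
53.31478536439299
True 6.3583 52.69089360283186 [-0.  -0.7 -1.1]
scene (np.int64(213), array([64.5, 65.9, 72.6]), array([ 5.8, 21.2, 25.8]))
side (np.int64(467), array([69.8, 77.7, 79.6]), array([-25.6,  -7.1,  19.4]))
[1.00164716 1.48277017 0.37133088]
```

The paddle moved 72 mm, matching the 72 mm opening (212-140), and a 35 N press gained nothing, so the gate is at its inner stop. I back off and verify.

```bash
python3 - <<'E'
from h import *
P=np.array(get_obs()['position'])
P=P-55*u; move_l(P,speed=100)
P[2]=300; move_l(P,speed=150); pause(.3)
for n in ('scene','side'):
    p,d,W,c=shot(n,n+'3.png'); print(n,pad(W,p))
o=get_obs();print(o['clock'],np.round(o['wrist_force'],1))
p=cv2.imread('pics/scene3.png')[150:310,90:350]; cv2.imwrite('pics/crop3.png',cv2.resize(p,None,fx=3,fy=3,interpolation=2))
E
```

```text
scene (np.int64(454), array([64.6, 65.8, 73.1]), array([-19.8,   6.4,  25.4]))
side (np.int64(464), array([70.5, 77.7, 79.8]), array([-25.6,  -6.6,  19.3]))
8.8083 [-0.7  0.3 -0.6]
```

View pics/crop3.png

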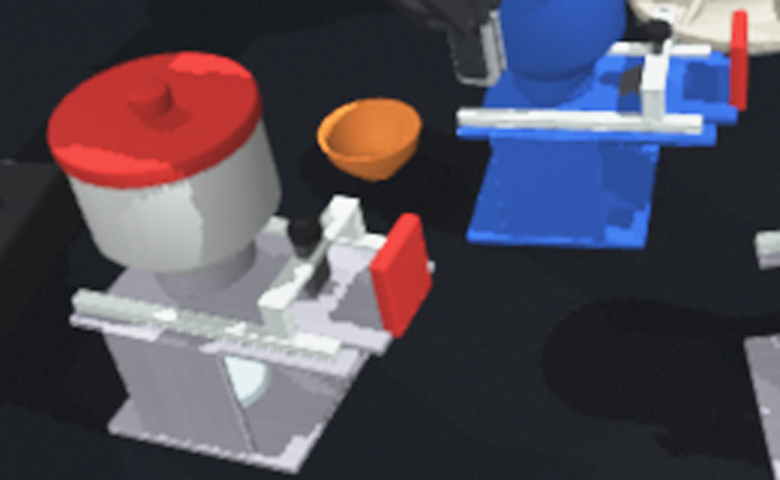

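In the crop the paddle (400,275) is in, the tooth is hidden past the bridge and the knob (305,235) sits low. The gate stayed put after release, and the arm is clear.

```bash
python3 -c "
from h import *
print(job_done())"
```

```text
the job is handed in; nothing more can be done
None
```

I pushed the red gate about 72 mm to its inner stop, where it stayed after I let go with the catch looking down in the picture; the yellow gate was never touched, and I handed the job in at about 9 s (no verdict was returned).

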